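# Match a centrifuge bucket with ring weights

### The arm

A 7-joint arm with a two-finger parallel gripper is mounted at the origin on the work surface. World frame = base frame: x ahead of the robot, y to its left, z up, the work surface at z = 0. Lengths are in m, angles in degrees, forces in N, time in s.
With the tool pointing down it reaches from about 0.425 to 0.925 m from the base axis. Payload 6.8 kg.
Tool frame: the origin (TCP) lies on the centre line of the jaws, within the pads' length; the fingertips stand env.nose_length ahead of it and the grasp point (between the pads) lies 2 mm behind it (env.nose_length is the distance from the TCP to the fingertips, in m); x points along the fingers, y is the direction in which the jaws open and shut, and the axes are right-handed (so a half turn about x gives the same grasp; the last joint's range is limited). The gripper opens to 85 mm and grips with 20 to 120 N. Pads are 22 mm wide; open, the fingers measure 114 mm over their backs; the gripper's body (76 mm by 85 mm) begins 54 mm behind the grasp point. The pads swing forward as they close: fully open they stand 13 mm farther back than shut.
Start: joints at [60.441, 27.33, 1.283, 89.118, -0.659, 63.558, -4.761], TCP at [0.268, -0.62, 0.248] pointing down, gripper open.
Joint ranges: [-169.35, 169.35], [-19.33, 120.38], [-80.79, 83.38], [13.8, 139.57], [-78.32, 258.32], [9.67, 109.79], [-169.56, 169.56]. Speed limits (degrees/s): [136.94, 136.94, 180, 180, 180, 180, 180].

### API

Orientations are given as a 3x3 rotation matrix whose columns are the frame's x, y, z axes.
In Python, from plant import env gives the robot as it stands. The module is installed in compiled form; this text tells all that it offers.
- The arm moves only by the shell command python3 -m pendant 'ROWS'. ROWS is text: rows parted by semicolons, each of 5 numbers parted by spaces: the shift along the tool's x, y, z in m, then the turn about the tool's x in rad, then the opening, from 0 (shut) to 1 (fully open). In form: tx ty tz yaw gripper; .... A call has 1 to 12 rows; each row shifts and turns the commanded pose from where the row before left it, along the tool's axes as they then stand; what a row does not reach is not made up. A row lasts 1/8 s, in which the tool goes at most 62.5 mm and 10.7 degrees, less where a joint would pass 70% of its speed; a pose out of reach is approached as far as the arm can. A call is refused whole if a number of a shift passes 0.0625 or a number of a turn 0.188, either way. A call with a gripper value outside its range is refused whole. The fingers move at their own pace and stop on an object; the grip force is fixed at half the most. Time passes only in rows, so rows that do not move let the fingers close. It gives the time, the measured TCP pose, the force and the opening at its end, in the units of the state.
- env.sense(): the state, without advancing time (a new reading comes with each control period).
- env.get_image(name): name is "scene" or "side" or "wrist"; returns the picture (420x560x3 uint8, blue, green, red); there is no depth.
- env.camera_model(name): a dict with "mtx" (3x3 intrinsics, pixels), "camera_from_world" (4x4, takes a point from world to camera coordinates); the wrist camera has in their place "tool_from_camera" (4x4, takes a point from camera to tool coordinates, whose origin is the TCP and whose axes are the tool frame's). Camera axes: x right, y up, looking along -z (the intrinsics and any distortion apply to the point x, -y, -z); pixel columns grow to the right and rows downward; lengths in m; the calibration is good to about 2 mm. A picture is of the moment at which its call begins: read the wrist's pose just before it. camera_model takes no time and is no camera call.
- env.hand_in(): hands the job in, once; it reports no verdict.
The state is a dict: "time_s": time; "q": joint angles; "qvel": joint speeds; "effort": joint torques, N m; "ee_pos": TCP position; "eef_rot": TCP orientation; "contact_force": force on the tool from outside, world axes, zero at the start; "moment": the same for the moment, N m; "grip_width": finger opening in m.
Only numpy, scipy, OpenCV 4.12 (cv2) and the standard library are available. Lean on these libraries where they do the work, as an engineer would, in place of code of your own. Each camera call takes 0.05 s, during which the arm holds its last target. There are 200 camera calls.

### The job

Find which ring weights match the centrifuge bucket: first press the empty weight pan gently down by its spindle with the closed fingers until the beam is level and hold it there for about a second, feeling how heavy the bucket is. Then gently thread the matching ring weights over the spindle, right down onto the pan, so that the beam comes to rest level, never loading or pressing the weight pan so much that it sinks well below level; the weights not needed stay upright on their board. Do not touch the bucket, and leave the other things on the table where they are.

Things in the scene. Friction and masses are not known exactly. Their poses are not given: they have to be found in the camera images.
- beam (a joint): tilt of the balance beam, rad. 0 = level; positive = weight pan high, bucket's pan low (it starts on its stop at +0.14); negative = weight pan low (stop at -0.14). Near level each 14 g of difference between the pans tilts it 0.01 rad (weak damped centring spring, nothing at level); differences above 196 g hold it on a stop
- balance: white two-pan top-loading balance, base 130 x 300 mm, fixed, origin at the centre of its underside on the table. Its y axis points from the weight pan to the bucket's pan; pan centres at y = -110 mm (weight pan) and +110 mm (bucket's pan), tops 95 mm above the table when level. Between the pans stands a grey post with a white scale, 60 mm wide, top 165 mm above the table, and a needle
- weight_pan: steel pan for the weights, a disc 104 mm across and 6 mm thick with an upright steel spindle at its centre. Origin on the pan's upper face at the centre; z up. It stays horizontal and only rises and sinks with the beam, 110 mm per rad: it stands 110 mm x tilt above its level height. The two bare pans are evenly matched
- spindle_tip (a point): top of the weight pan's spindle, 66 mm above the pan's upper face. Spindle 11 mm diameter, tapering over its upper 8 mm to a flat 7 mm tip
- bucket_pan: the other steel pan, 104 mm across, without spindle, carrying the bucket. Origin on its upper face at the centre
- bucket: closed round steel centrifuge bucket with domed cap and knob, 66 mm across, 86 mm tall, origin at the centre of its underside, standing on the bucket's pan. Its mass is not known: between 480 and 1000 g, different every time
- board: fixed pale wooden board, 280 (its x) x 80 (its y) x 20 mm thick, on which the ring weights stand in a row along its x at about 68 mm spacing, in any order; origin at the centre of its underside on the table
- w200_center (a point): centre (half-way up) of the 200 g steel ring weight: 40 mm diameter, 23 mm tall, upright 14 mm bore right through it. The four rings (200, 300, 400, 600 g) differ only in size; two of them together always match the bucket to within 50 g
- w300_center (a point): centre (half-way up) of the 300 g steel ring weight: 46 mm diameter, 25 mm tall, upright 14 mm bore right through it. The four rings (200, 300, 400, 600 g) differ only in size; two of them together always match the bucket to within 50 g
- w400_center (a point): centre (half-way up) of the 400 g steel ring weight: 52 mm diameter, 26 mm tall, upright 14 mm bore right through it. The four rings (200, 300, 400, 600 g) differ only in size; two of them together always match the bucket to within 50 g
- w600_center (a point): centre (half-way up) of the 600 g steel ring weight: 60 mm diameter, 29 mm tall, upright 14 mm bore right through it. The four rings (200, 300, 400, 600 g) differ only in size; two of them together always match the bucket to within 50 g
- dishes: bystander, leave alone: stack of clear dishes, 88 mm across, 28 mm tall; origin at its underside
- bottle: bystander, leave alone: small brown bottle, 48 mm across, 85 mm tall; origin at its underside
- carton: bystander, leave alone: cardboard carton 70 x 130 x 55 mm; origin at its underside
- mouse: bystander, leave alone: black computer mouse 100 x 58 x 30 mm; origin at its underside
- syringe: bystander, leave alone: empty syringe lying on the table, 130 mm long; origin at its underside
Mind the look-alikes: they are no part of the job. Leave any blue look-alike of the bucket alone. Leave any purple look-alike of the part that bears w300_center alone.

How it is judged:
By the outcome, as a careful person would: the job done as asked, in the order asked, and still so for the second after the job is handed in, with the robot touching nothing.
It also fails if it takes over 69 s, if anything falls off the work surface, if the arm or the gripper's body presses on something with over 40 N, if the wrist force passes 120 N, or if a joint passes its speed limit or range.

## Working session

There is one attempt and no reset: what is moved stays moved. The work goes in short steps, Python scripts to look and compute and a shell command to move; the robot and the scene stay as the last step left them, time stands still between calls to the robot, and variables do not carry over. Pictures are saved under pics/ and viewed, about 8 in all and at most 12, crops included, and the job is handed in when it is done.

```bash
mkdir -p pics
cat > h.py <<'E'
import numpy as np, cv2
from plant import env
def cam(n):
    m=env.camera_model(n); s=env.sense()
    if n=="wrist":
        T=np.eye(4);T[:3,:3]=s['eef_rot'];T[:3,3]=s['ee_pos']
        W=T@np.array(m['tool_from_camera']); C=np.linalg.inv(W)
    else: C=np.array(m['camera_from_world'])
    return np.array(m['mtx']),C,m
def proj(P,n,c=None):
    K,C,m=c or cam(n); p=C[:3,:3]@np.array(P)+C[:3,3]
    u=K@np.array([p[0],-p[1],-p[2]]); return u[:2]/u[2]
def unproj(uv,z,n,c=None):
    K,C,m=c or cam(n); d=np.linalg.inv(K)@np.array([uv[0],uv[1],1.]); d=np.array([d[0],-d[1],-d[2]])
    R=C[:3,:3].T; o=-R@C[:3,3]; d=R@d; return o+d*(z-o[2])/d[2]
def snap(n,f):
    c=cam(n); im=env.get_image(n); cv2.imwrite('pics/'+f,im); return im,c
E
python3 - <<'E'
from h import *
a,ca=snap('scene','s0.png'); b,cb=snap('side','d0.png')
cv2.imwrite('pics/both.png',np.hstack([a,b])[:, :]) 
s=env.sense(); print(s); print(env.nose_length, ca[2].keys())
print([-(c[1][:3,:3].T@c[1][:3,3]) for c in (ca,cb)]); print(ca[0])
E
```

```text
{'time_s': 0.1, 'q': array([60.44048003, 27.36981506,  1.27956875, 89.17349371, -0.659929  ,
       63.55892449, -4.76218483]), 'qvel': array([ 0.09219111, -0.0543218 ,  0.03651544, -0.19626415, -0.0687881 ,
       -0.08640636, -0.0317586 ]), 'effort': array([ 4.87750236e-03, -5.97761786e+01,  1.61429219e+00, -2.81953096e+01,
        1.29552896e-02,  5.08534518e-03,  3.60818575e-06]), 'ee_pos': array([ 0.26749978, -0.61916596,  0.24743104]), 'eef_rot': array([[-7.47161879e-04,  3.96604619e-01, -9.17989225e-01],
       [ 1.47855463e-03, -9.17988040e-01, -3.96605310e-01],
       [-9.99998628e-01, -1.65362559e-03,  9.94840723e-05]]), 'contact_force': array([-0.25418994,  0.285581  , -0.224775  ]), 'moment': array([-0.00605408, -0.0787481 , -0.00048153]), 'grip_width': 0.08511841614532221}
0.017 dict_keys(['mtx', 'camera_from_world'])
[array([1.16333836, 0.76110516, 0.86336174]), array([ 0.46068431, -1.10035239,  0.88053727])]
[[429.40469964   0.         282.023213  ]
 [  0.         429.40469964 210.10846959]
 [  0.           0.           1.        ]]
```

View pics/s0.png

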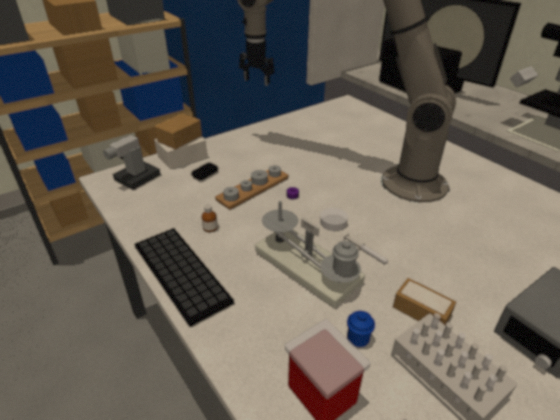

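View pics/d0.png

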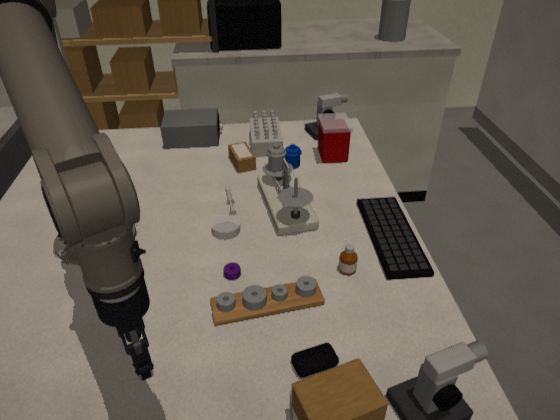

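Side view: grey rings on the board at (226,302), (255,298), (280,293), (306,287). The look-alike is the purple ring at (232,270), off the board. The weight pan with spindle is at (296,197), the steel bucket at (276,158) and the blue look-alike at (293,156). Close crops next.

Run:
```python
from h import *
b=cv2.imread('pics/d0.png')
c1=cv2.resize(b[270:330,200:335],None,fx=5.5,fy=5.5,interpolation=cv2.INTER_CUBIC)[:300]
c2=cv2.resize(b[165:240,245:335],None,fx=4,fy=4,interpolation=cv2.INTER_CUBIC)
a=cv2.imread('pics/s0.png')
c3=cv2.resize(a[190:250,250:340],None,fx=4,fy=4,interpolation=cv2.INTER_CUBIC)
o=np.zeros((600,745,3),np.uint8); o[:300,:742]=c1[:300,:742]; o[300:600,:360]=c2[:300]; o[300:540,370:730]=c3
cv2.imwrite('pics/c1.png',cv2.convertScaleAbs(o,alpha=1.4))
for uv in [(226,302),(255,298),(280,293),(306,287)]: print(unproj(uv,.038,'side'))
for uv in [(231,193),(246,185),(259,177),(275,171)]: print(unproj(uv,.038,'scene'))
for uv in [(296,180)]: print('tip',unproj(uv,.176,'side'))
for uv in [(280,203)]: print('tip',unproj(uv,.176,'scene'))
for uv in [(296,197)]: print('pan',unproj(uv,.110,'side'))
for uv in [(280,220)]: print('pan',unproj(uv,.110,'scene'))
```

```text
[ 0.39638091 -0.32955918  0.038     ]
[ 0.467616   -0.32357092  0.038     ]
[ 0.53053584 -0.31315546  0.038     ]
[ 0.59790559 -0.29933451  0.038     ]
[ 0.59835349 -0.28408741  0.038     ]
[ 0.53188378 -0.29538419  0.038     ]
[ 0.46746143 -0.31140424  0.038     ]
[ 0.39841615 -0.31094491  0.038     ]
tip [ 0.60573344 -0.01354831  0.176     ]
tip [0.60956377 0.0080552  0.176     ]
pan [ 0.60789902 -0.00404062  0.11      ]
pan [0.60389292 0.00094655 0.11      ]
```

View pics/c1.png

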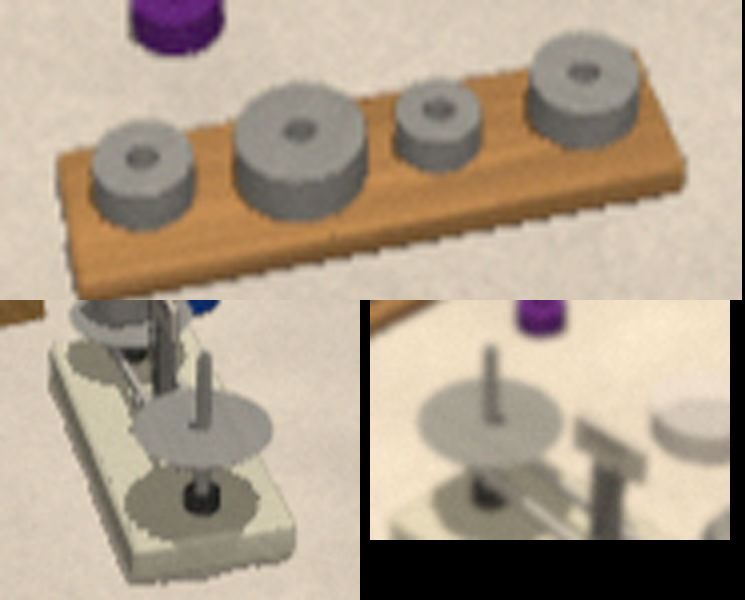

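Ring widths in the crop (102, 132, 87 and 112 px) match 300, 600, 200 and 400 g from left to right. Spindle tip: side (295.8,178), scene (280,201.5).

```bash
cat >> h.py <<'E'
def tri(us,cs):
    A=[];b=[]
    for uv,c in zip(us,cs):
        o=unproj(uv,0,None,c);p=unproj(uv,.2,None,c);d=(p-o)/np.linalg.norm(p-o);M=np.eye(3)-np.outer(d,d);A.append(M);b.append(M@o)
    return np.linalg.lstsq(np.vstack(A),np.hstack(b),rcond=None)[0]
def to(P):
    s=env.sense(); return s['eef_rot'].T@(np.array(P)-s['ee_pos'])
E
python3 - <<'E'
from h import *
np.set_printoptions(precision=4,suppress=True)
S=cam('side');C=cam('scene')
for n,uv,z in [('300',(225.8,298.5),.045),('600',(254.5,293.6),.049),('200',(279.6,290),.043),('400',(306,283.1),.046),('tip',(295.75,178.3),.1764),('purple',(232,268),.025),('bucketknob',(276.5,146),.17)]: print(n,unproj(uv,z,0,S))
print('tip scene',unproj((280,201.7),.1764,0,C), tri([(295.75,178.3),(280,201.7)],[S,C]))
T=unproj((295.75,178.3),.1764,0,S);print(to(T+[0,0,.07]))
print('wristcam',cam('wrist')[2]['tool_from_camera'])
E
```

```text
300 [ 0.3964 -0.3246  0.045 ]
600 [ 0.467  -0.3192  0.049 ]
200 [ 0.5301 -0.3077  0.043 ]
400 [ 0.5985 -0.2936  0.046 ]
tip [ 0.606  -0.0051  0.1764]
purple [ 0.4113 -0.1978  0.025 ]
bucketknob [0.569  0.2048 0.17  ]
tip scene [0.6064 0.0037 0.1764] [0.6056 0.0005 0.1735]
[ 0.0017 -0.4294 -0.5543]
wristcam [[-0.0012  0.3255 -0.9456 -0.1261]
 [ 1.      0.0004 -0.0012 -0.0004]
 [-0.     -0.9456 -0.3255 -0.0836]
 [ 0.      0.      0.      1.    ]]
```

```bash
python3 -m pendant '0 -0.02 -0.026 0 0;0 -0.031 -0.04 0 0;0 -0.035 -0.045 0 0;0 -0.035 -0.045 0 0;0 -0.035 -0.045 0 0;0 -0.035 -0.045 0 0;0 -0.035 -0.045 0 0;0 -0.035 -0.045 0 0;0 -0.035 -0.045 0 0;0 -0.035 -0.045 0 0;0 -0.035 -0.045 0 0;0 -0.025 -0.035 0 0'
python3 - <<'E'
from h import *
print(to([.606,-.003,.2464]))
E
```

```text
time_s: 1.6
ee_pos: [0.5778, -0.0573, 0.2481]
eef_rot: [[-0.0, 0.399, -0.917], [0.001, -0.917, -0.399], [-1.0, -0.001, 0.0]]
contact_force: [-0.8, 0.0, -0.2]
grip_width: 0.0001
[ 0.00167987 -0.03851529 -0.04753001]
```

```bash
python3 -m pendant '0 -0.02 -0.025 0 0;0 -0.01 -0.013 0 0;0 0 0 0.09 0;0 0 0 0.09 0;0 0 0 0.09 0;0 0 0 0 0;0 0 0 0 0'
python3 - <<'E'
from h import *
im,c=snap('wrist','w1.png')
print(to([.606,-.003,.2464]),proj([.606,-.003,.176],0,c),env.sense()['contact_force'],env.sense()['moment'])
E
```

```text
time_s: 2.48
ee_pos: [0.5999, -0.018, 0.2482]
eef_rot: [[-0.0, 0.138, -0.99], [-0.0, -0.99, -0.138], [-1.0, 0.0, 0.0]]
contact_force: [-0.4, -0.2, 1.1]
grip_width: 0.0002
[ 0.00184839 -0.01392801 -0.00798134] [257.70223608 220.83913205] [ 0.66097862 -0.51553641 -0.62066175] [-0.03775653  0.02274646 -0.03554775]
```

View pics/w1.png

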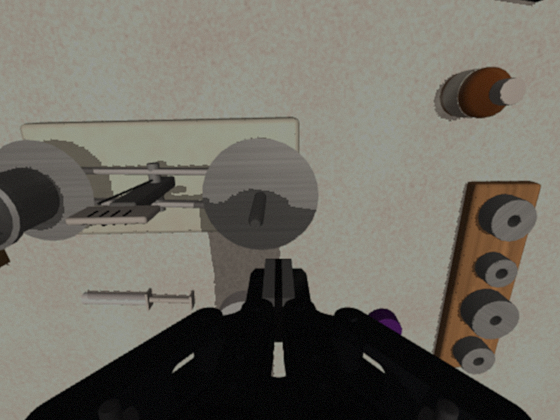

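The wrist view shows the spindle rising from about (262,193) to its tip near (257,221), close to the predicted (257.7,220.8). All four rings are visible: 400 at (513,220), 200 at (500,272), 600 at (495,318), 300 at (478,360).

Run:
```python
from h import *
a=cv2.imread('pics/w1.png')
c1=cv2.resize(a[180:240,230:290],None,fx=6,fy=6,interpolation=cv2.INTER_CUBIC)
c2=cv2.resize(a[190:380,445:545],None,fx=3,fy=3,interpolation=cv2.INTER_CUBIC)
o=np.zeros((570,670,3),np.uint8);o[:360,:360]=c1;o[:,370:]=c2
cv2.imwrite('pics/c2.png',cv2.convertScaleAbs(o,alpha=1.5))
```

```text
(no output)
```

View pics/c2.png

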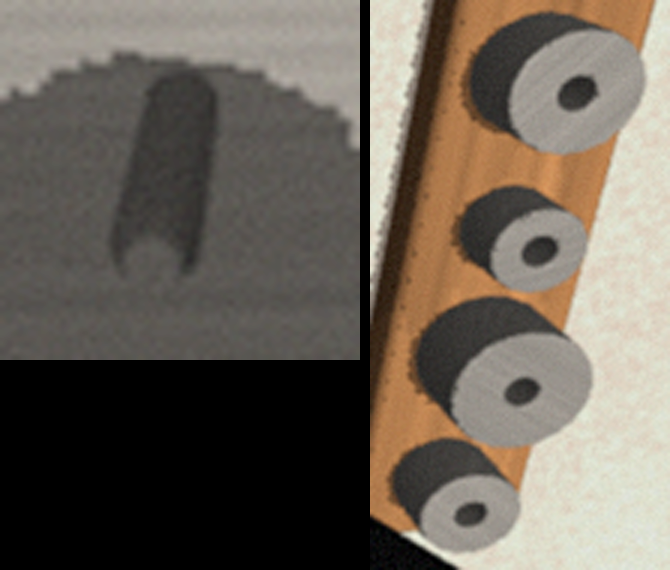

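Run:
```python
from h import *
np.set_printoptions(precision=4,suppress=True)
c=cam('wrist')
t=unproj((255.8,223),.1764,0,c);print('tip',t,to(t))
for n,uv,z in [('300',(478.3,361.3),.045),('600',(495.7,320.3),.049),('200',(501.7,273.3),.043),('400',(514,220.7),.046)]: print(n,unproj(uv,z,0,c))
S=cam('side');C=cam('scene')
print('tri',tri([(295.75,178.3),(280,201.7),(255.8,223)],[S,C,c]))
# free-air bias
f=[]
for i in range(20): env.get_image('wrist'); f.append(env.sense()['contact_force'])
print(np.mean(f,0),np.std(f,0))
```

```text
tip [ 0.6045 -0.0017  0.1764] [ 0.0718 -0.0154 -0.0067]
300 [ 0.393  -0.3235  0.045 ]
600 [ 0.4638 -0.3184  0.049 ]
200 [ 0.5275 -0.3059  0.043 ]
400 [ 0.5965 -0.2916  0.046 ]
tri [ 0.6047 -0.0008  0.1737]
[0.0832 0.189  0.0212] [0.5302 0.4271 0.3431]
```

```bash
python3 -m pendant '0 -0.0157 -0.0065 0 0;0 0 0 0 0;0.02 0 0 0 0;0.02 0 0 0 0;0.009 0 0 0 0;0.002 0 0 0 0;0 0 0 0 0'
python3 - <<'E'
from h import *
print(to([.6047,-.001,.161+.017]))
E
```

```text
time_s: 4.4
ee_pos: [0.6048, -0.0009, 0.1978]
eef_rot: [[0.001, 0.137, -0.991], [0.0, -0.991, -0.137], [-1.0, 0.0, -0.001]]
contact_force: [-0.1, -0.2, 0.9]
grip_width: 0.0004
[1.98366031e-02 6.82817381e-05 1.19701938e-04]
```

```bash
python3 -m pendant '0.0015 0 0 0 0;0.0015 0 0 0 0;0.0015 0 0 0 0;0.0015 0 0 0 0;0.0015 0 0 0 0;0.0015 0 0 0 0;0.0015 0 0 0 0;0.0015 0 0 0 0;0.0015 0 0 0 0;0.0015 0 0 0 0;0.0015 0 0 0 0;0.001 0 0 0 0'; python3 -m pendant '0 0 0 0 0;0 0 0 0 0'
python3 - <<'E'
from h import *
im,c=snap('side','d1.png')
cv2.imwrite('pics/c3.png',cv2.resize(im[130:240,220:340],None,fx=5,fy=5,interpolation=cv2.INTER_CUBIC))
E
```

```text
time_s: 5.9
ee_pos: [0.6046, -0.001, 0.1798]
eef_rot: [[0.0, 0.137, -0.991], [0.0, -0.991, -0.137], [-1.0, 0.0, -0.0]]
contact_force: [-0.3, 0.3, 4.7]
grip_width: -0.0001
time_s: 6.15
ee_pos: [0.6045, -0.001, 0.1799]
eef_rot: [[0.0, 0.137, -0.991], [0.0, -0.991, -0.137], [-1.0, 0.0, -0.0]]
contact_force: [-0.4, -0.5, 5.4]
grip_width: -0.0002
```

View pics/c3.png

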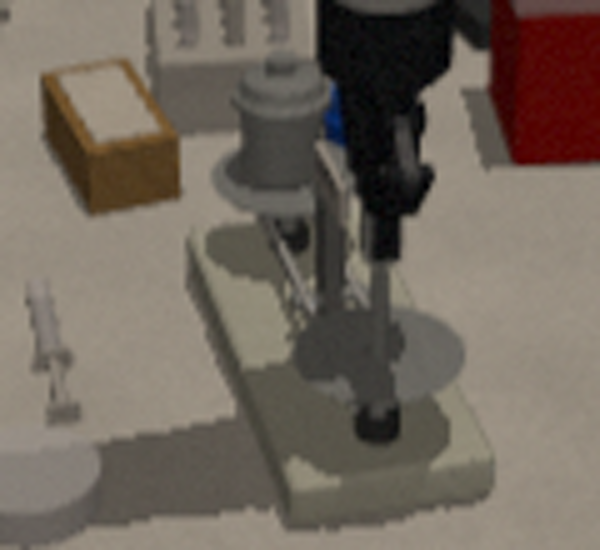

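The fingers rest on the spindle tip and the beam is nearly level. I go down the last 2 mm and hold while averaging the force.

```bash
python3 -m pendant '0.001 0 0 0 0;0.001 0 0 0 0;0 0 0 0 0;0 0 0 0 0'
python3 - <<'E'
from h import *
f=[];z=[]
for i in range(28): env.get_image('wrist'); s=env.sense(); f.append(s['contact_force']);z.append(s['ee_pos'][2])
F=np.mean(f,0);print(F,np.std(f,0),np.mean(z)); t=(np.mean(z)-.178)*1000
print('mass',(F[2]-.02)/9.81*1000, 'corr',(F[2]-.02)/9.81*1000+12.7*t,s['time_s'])
E
```

```text
time_s: 6.7
ee_pos: [0.6045, -0.001, 0.1778]
eef_rot: [[0.0, 0.137, -0.991], [0.0, -0.991, -0.137], [-1.0, 0.0, -0.0]]
contact_force: [0.9, -0.3, 4.9]
grip_width: 0.0002
[ 1.00327503 -0.18489262  4.8466347 ] [0.53675344 0.47721108 0.51968152] 0.17784182581246197
mass 492.01169255025206 corr 490.0028803685192 8.1
```

Bucket ≈ 490 g, so the match is 500 g = 200 + 300. I lift off gently and go to the 300 g ring.

```bash
python3 -m pendant '-0.002 0 0 0 0;-0.002 0 0 0 0;-0.003 0 0 0 0;-0.003 0 0 0 0;-0.004 0 0 0 0;-0.005 0 0 0 0;-0.01 0 0 0 0;-0.02 0 0 0 0;-0.02 0 0 0 0;0 0.0165 0.0145 0 0.8;0 0.03 0.026 0 0.8;0 0.0355 0.031 0 0.8'; python3 -m pendant '0 0.0355 0.031 0 0.8;0 0.0355 0.031 0 0.8;0 0.0355 0.031 0 0.8;0.02 0.0355 0.031 0 0.8;0.03 0.03 0.026 0 0.8;0.03 0.022 0.019 0 0.8;0.03 0.015 0.0125 0 0.8;0.02 0 0 0 0.8;0 0 0 0 0.8;0 0 0 0 0.8'
python3 - <<'E'
from h import *
im,c=snap('wrist','w2.png'); print(proj([.393,-.3235,.045],0,c),to([.3935,-.324,.1177]),env.sense()['grip_width'])
E
```

```text
time_s: 9.6
ee_pos: [0.5426, -0.0938, 0.2457]
eef_rot: [[-0.002, 0.138, -0.99], [-0.0, -0.99, -0.138], [-1.0, -0.0, 0.002]]
contact_force: [0.4, -0.4, 0.1]
grip_width: 0.0548
time_s: 10.85
ee_pos: [0.3933, -0.3241, 0.1172]
eef_rot: [[-0.0, 0.137, -0.991], [-0.0, -0.991, -0.137], [-1.0, 0.0, 0.0]]
contact_force: [0.6, -0.2, -0.4]
grip_width: 0.0683
[277.10759556 231.96406336] [-0.00012516 -0.00026025  0.00031421] 0.06805283930845173
```

View pics/w2.png

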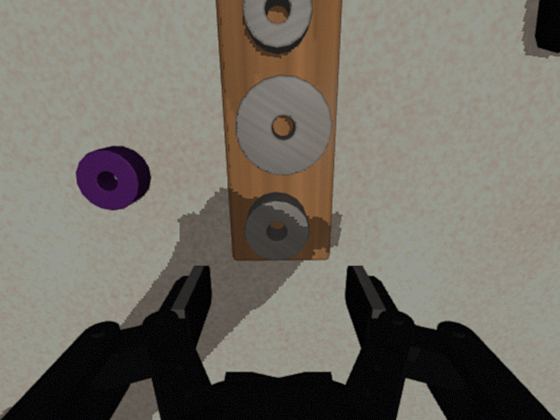

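The bore of the 300 g ring is at (277,231), predicted (277,232). I descend and grip.

```bash
python3 -m pendant '0.03 0 0 0 0.8;0.03 0 0 0 0.8;0.014 0 0 0 0.8;0.004 0 0 0 0.8;0 0 0 0 0.8;0 0 0 0 0.2;0 0 0 0 0.2;0 0 0 0 0.2;0 0 0 0 0.2;0 0 0 0 0.2'
python3 - <<'E'
from h import *
im,c=snap('wrist','w3.png'); print(proj([.393,-.3235,.045],0,c))
E
```

```text
time_s: 12.15
ee_pos: [0.3943, -0.3243, 0.0402]
eef_rot: [[0.001, 0.137, -0.991], [-0.001, -0.991, -0.137], [-1.0, 0.001, -0.001]]
contact_force: [-2.3, 1.8, 8.3]
grip_width: 0.0443
[276.27466157 298.63642429]
```

View pics/w3.png

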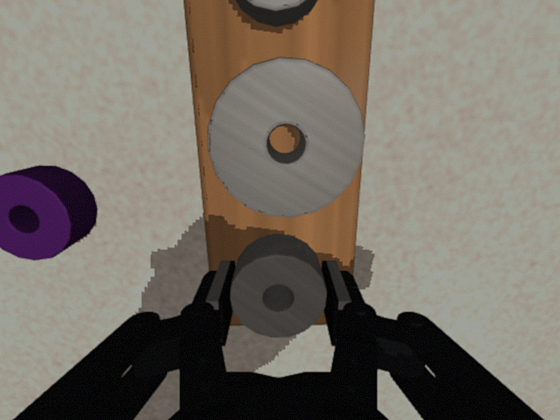

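```bash
python3 - <<'E'
from h import *
c=cam('wrist');b=unproj((278,297),.045,0,c);print(b,to(b))
E
python3 -m pendant '-0.005 0 0 0 0.2;-0.01 0 0 0 0.2;-0.03 0 0 0 0.2;-0.05 0 0 0 0.2;-0.05 0 0 0 0.2;-0.04 0 0 0 0.2;0 0 0 0 0.2'
python3 - <<'E'
from h import *
f=[]
for i in range(8): im,c=snap('wrist','w4.png'); f.append(env.sense()['contact_force'][2])
print(np.mean(f),env.sense()['grip_width'],env.sense()['ee_pos'],to([.6046,-.0012,.22]))
cv2.imwrite('pics/c4.png',cv2.resize(im[220:360,180:380],None,fx=3,fy=3,interpolation=cv2.INTER_CUBIC))
E
```

```text
[ 0.39397892 -0.32415521  0.045     ] [-0.00484893 -0.00014945  0.00029171]
time_s: 13.08
ee_pos: [0.3953, -0.3251, 0.2275]
eef_rot: [[0.006, 0.137, -0.991], [-0.004, -0.991, -0.137], [-1.0, 0.005, -0.005]]
contact_force: [-0.6, 0.1, -4.2]
grip_width: 0.0445
-3.4092399070711017 0.04419407628154147 [ 0.39329651 -0.32361885  0.22269521] [ 0.00270782 -0.29031017 -0.25361983]
```

View pics/c4.png

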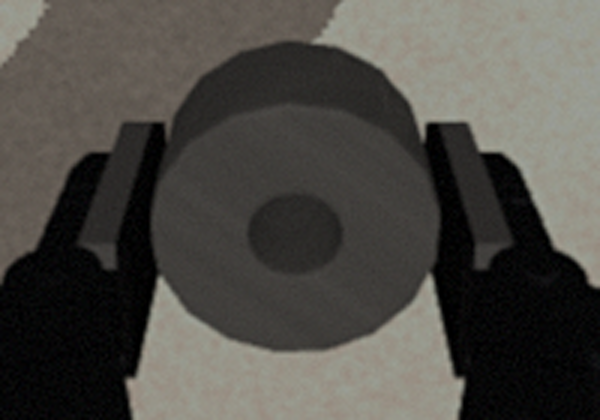

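The 300 g ring is held upright and centred, bore at (278,298). Moving it above the spindle.

```bash
python3 -m pendant '0 -0.015 -0.013 0 0.2;0 -0.025 -0.022 0 0.2;0 -0.034 -0.03 0 0.2;0 -0.036 -0.0315 0 0.2;0 -0.036 -0.0315 0 0.2;0 -0.036 -0.0315 0 0.2;0 -0.034 -0.03 0 0.2;0 -0.03 -0.0265 0 0.2;0 -0.022 -0.019 0 0.2;0 -0.014 -0.012 0 0.2;0 -0.006 -0.0055 0 0.2;0 -0.002 -0.001 0 0.2'; python3 -m pendant '0 0 0 0 0.2;0 0 0 0 0.2;0 0 0 0 0.2';python3 - <<'E'
from h import *
im,c=snap('wrist','w5.png')
a=cv2.resize(im[100:340,150:410],None,fx=1.5,fy=1.5)
im2,_=snap('side','d5.png'); b=cv2.resize(im2[120:220,240:340],(360,360),interpolation=cv2.INTER_CUBIC)
cv2.imwrite('pics/c5.png',np.hstack([a,b]))
print(to([.6046,-.0012,.22]),env.sense()['ee_pos'],proj([.6046,-.0012,.1764],0,c))
E
```

```text
time_s: 14.98
ee_pos: [0.6049, -0.0026, 0.2235]
eef_rot: [[-0.001, 0.137, -0.991], [-0.001, -0.991, -0.137], [-1.0, 0.0, 0.001]]
contact_force: [-0.5, -0.3, -3.5]
grip_width: 0.0446
time_s: 15.35
ee_pos: [0.6049, -0.0026, 0.2239]
eef_rot: [[0.0, 0.136, -0.991], [-0.0, -0.991, -0.136], [-1.0, 0.0, -0.0]]
contact_force: [0.1, -0.6, -2.5]
grip_width: 0.0444
[ 0.00386806 -0.00110091  0.00022187] [ 0.60497025 -0.0022597   0.22386821] [275.84585421 247.21621111]
```

View pics/c5.png

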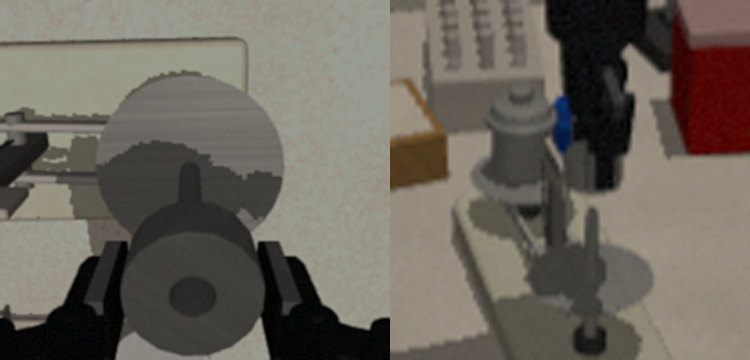

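```bash
python3 -m pendant '0 -0.0012 0 0 0.2;0 0 0 0 0.2;0.01 0 0 0 0.2;0.01 0 0 0 0.2;0.004 0 0 0 0.2;0.003 0 0 0 0.2;0.003 0 0 0 0.2;0.003 0 0 0 0.2;0.003 0 0 0 0.2;0.002 0 0 0 0.2;0 0 0 0 0.2;0 0 0 0 0.2';python3 - <<'E'
from h import *
f=[]
for i in range(6): snap('side','d6.png'); f.append(env.sense()['contact_force'])
print(np.mean(f,0),to([.6046,-.0012,.1310]))
E
```

```text
time_s: 16.95
ee_pos: [0.605, -0.0007, 0.1859]
eef_rot: [[0.0, 0.137, -0.991], [0.0, -0.991, -0.137], [-1.0, 0.0, -0.0]]
contact_force: [-0.2, -0.3, -3.2]
grip_width: 0.0445
[ 0.09972609 -0.00377561 -2.97209736] [0.05486771 0.00043912 0.00039183]
```

Threaded 10 mm with no side force. Continuing down.

```bash
python3 -m pendant '0.003 0.0003 0.0002 0 0.2;0.005 0 0 0 0.2;0.006 0 0 0 0.2;0.006 0 0 0 0.2;0.006 0 0 0 0.2;0.006 0 0 0 0.2;0.006 0 0 0 0.2;0.005 0 0 0 0.2;0.004 0 0 0 0.2;0.002 0 0 0 0.2;0 0 0 0 0.2;0 0 0 0 0.2';python3 - <<'E'
from h import *
f=[]
for i in range(6): snap('side','d7.png'); f.append(env.sense()['contact_force'])
print(np.mean(f,0),to([.6046,-.0012,.1310]))
E
```

```text
time_s: 18.75
ee_pos: [0.6049, -0.001, 0.137]
eef_rot: [[0.0, 0.137, -0.991], [-0.0, -0.991, -0.137], [-1.0, 0.0, -0.0]]
contact_force: [1.0, -0.5, -3.0]
grip_width: 0.0443
[ 0.01403514 -0.12493441 -2.88695035] [0.00591161 0.00011548 0.00020306]
```

```bash
python3 -m pendant '0.002 0 0 0 0.2;0.001 0 0 0 0.2;0.001 0 0 0 0.2;0.001 0 0 0 0.2;0.001 0 0 0 0.2;0.0005 0 0 0 0.2;0 0 0 0 0.2;0 0 0 0 0.2';python3 - <<'E'
from h import *
f=[]
for i in range(6): snap('side','d8.png'); f.append(env.sense()['contact_force'])
print(np.mean(f,0),to([.6046,-.0012,.1310]))
E
```

```text
time_s: 20.05
ee_pos: [0.6047, -0.0011, 0.1305]
eef_rot: [[0.0, 0.137, -0.991], [-0.0, -0.991, -0.137], [-1.0, 0.0, -0.0]]
contact_force: [-1.1, -0.4, 0.3]
grip_width: 0.0445
[-1.41664082 -0.06509513  0.15034919] [-6.47360341e-04  9.95170611e-05  1.45662269e-04]
```

The pan takes the ring's weight. Release, and back up over the spindle.

```bash
python3 -m pendant '0 0 0 0 0.7;0 0 0 0 0.7;0 0 0 0 0.7;-0.005 0 0 0 0.7;-0.015 0 0 0 0.7;-0.03 0 0 0 0.7;-0.04 0 0 0 0.7;-0.03 0 0 0 0.7;0 0 0 0 0.7';python3 - <<'E'
from h import *
snap('wrist','w9.png');snap('side','d9.png'); a=cv2.imread('pics/w9.png');b=cv2.imread('pics/d9.png')
cv2.imwrite('pics/c9.png',np.hstack([cv2.resize(a[100:340,150:410],None,fx=1.5,fy=1.5),cv2.resize(b[130:230,240:340],(360,360),interpolation=cv2.INTER_CUBIC)]))
print(to([.5282,-.3065,.1157]),env.sense()['grip_width'])
E
```

```text
time_s: 21.48
ee_pos: [0.6066, -0.0009, 0.2544]
eef_rot: [[0.007, 0.137, -0.991], [0.0, -0.991, -0.137], [-1.0, 0.001, -0.007]]
contact_force: [-0.3, 0.1, -1.0]
grip_width: 0.0597
[0.13511473 0.29201751 0.11780211] 0.05971018340129331
```

View pics/c9.png

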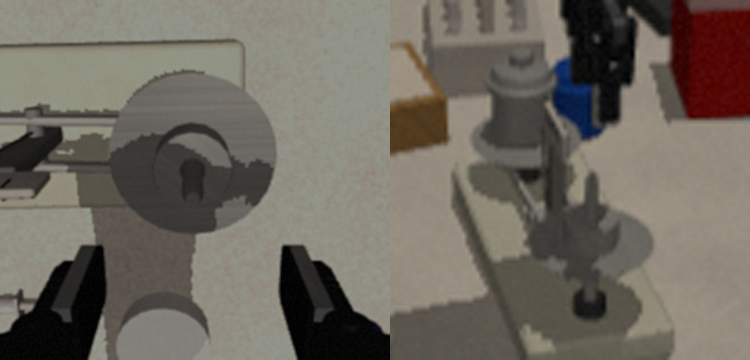

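The 300 g ring lies flat on the pan with the spindle clear. Next the 200 g ring.

```bash
python3 -m pendant '0 0.02 0.008 0 0.7;0 0.032 0.013 0 0.7;0 0.042 0.017 0 0.7;0 0.045 0.018 0 0.7;0 0.045 0.018 0 0.7;0.02 0.043 0.0175 0 0.7;0.035 0.033 0.0135 0 0.7;0.035 0.022 0.009 0 0.7;0.03 0.01 0.004 0 0.7;0.012 0 0 0 0.7;0 0 0 0 0.7;0 0 0 0 0.7'
python3 - <<'E'
from h import *
im,c=snap('wrist','w10.png'); print(proj([.5280,-.3065,.043],0,c),to([.528,-.3065,.037]),env.sense()['ee_pos'])
cv2.imwrite('pics/c10.png',im)
E
```

```text
time_s: 23.08
ee_pos: [0.5289, -0.3062, 0.1195]
eef_rot: [[0.002, 0.138, -0.99], [-0.0, -0.99, -0.138], [-1.0, 0.001, -0.002]]
contact_force: [0.6, 0.4, -0.2]
grip_width: 0.0597
[278.28280572 230.6968948 ] [8.26670681e-02 2.05305964e-05 1.20321154e-03] [ 0.52901271 -0.30625011  0.11966925]
```

View pics/c10.png

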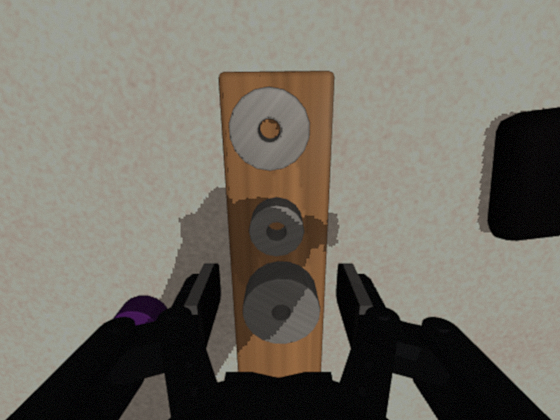

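The 200 g bore is at (276.5,230), within 1 mm of the prediction. The purple ring is well clear.

```bash
python3 -m pendant '0.03 -0.0005 0.001 0 0.7;0.03 0 0 0 0.7;0.014 0 0 0 0.7;0.004 0 0 0 0.7;0 0 0 0 0.7;0 0 0 0 0.15;0 0 0 0 0.15;0 0 0 0 0.15;0 0 0 0 0.15;0 0 0 0 0.15'; python3 -m pendant '-0.005 0 0 0 0.15;-0.01 0 0 0 0.15;-0.03 0 0 0 0.15;-0.05 0 0 0 0.15;-0.05 0 0 0 0.15;-0.04 0 0 0 0.15;0 0 0 0 0.15;0 0 0 0 0.15'
python3 - <<'E'
from h import *
f=[]
for i in range(6): im,c=snap('wrist','w11.png'); f.append(env.sense()['contact_force'][2])
print(np.mean(f),env.sense()['grip_width'],env.sense()['ee_pos'],to([.6046,-.0012,.22]))
cv2.imwrite('pics/c11.png',cv2.resize(im[220:360,180:380],None,fx=3,fy=3,interpolation=cv2.INTER_CUBIC))
E
```

```text
time_s: 24.38
ee_pos: [0.5277, -0.3065, 0.0418]
eef_rot: [[0.002, 0.137, -0.991], [-0.001, -0.991, -0.137], [-1.0, 0.001, -0.002]]
contact_force: [-2.4, 0.4, 5.9]
grip_width: 0.0373
time_s: 25.38
ee_pos: [0.5262, -0.3058, 0.2248]
eef_rot: [[-0.001, 0.137, -0.991], [0.0, -0.991, -0.137], [-1.0, -0.001, 0.001]]
contact_force: [-0.3, -0.2, -2.5]
grip_width: 0.0374
-2.2540313388274984 0.03756292068480181 [ 0.52646113 -0.30593623  0.22423774] [ 0.0043643  -0.29111033 -0.11926247]
```

Run:
```python
from h import *
def bore(f,box,kd):
    g=cv2.GaussianBlur(cv2.cvtColor(cv2.imread(f),cv2.COLOR_BGR2GRAY),(3,3),0)
    y0,y1,x0,x1=box; r=g[y0:y1,x0:x1]
    print(f,np.round(r[::4,::4]).tolist() if kd else '')
    t,m=cv2.threshold(r,0,255,cv2.THRESH_BINARY_INV+cv2.THRESH_OTSU)
    n,l,s,c=cv2.connectedComponentsWithStats(m)
    for i in range(1,n):
        if s[i][4]>60: print(t,s[i],c[i]+[x0,y0])
bore('pics/w4.png',(275,322,255,302),0)
bore('pics/w11.png',(278,318,258,298),1)
```

```text
pics/w4.png 
51.0 [  7   9  33  27 680] [277.99264706 297.21029412]
pics/w11.png [[65, 66, 66, 64, 65, 72, 65, 63, 65, 65], [64, 65, 60, 42, 43, 52, 46, 44, 61, 64], [63, 62, 38, 40, 42, 42, 42, 41, 40, 61], [65, 57, 39, 40, 42, 44, 45, 41, 39, 60], [64, 55, 38, 42, 42, 43, 44, 42, 40, 57], [61, 63, 41, 44, 44, 43, 44, 43, 43, 63], [65, 66, 60, 47, 45, 46, 46, 47, 64, 65], [63, 63, 61, 66, 65, 64, 66, 67, 66, 64], [63, 64, 65, 65, 66, 66, 64, 62, 62, 63], [65, 65, 65, 62, 62, 62, 62, 64, 64, 64]]
53.0 [  4   3  32  24 621] [277.82769726 292.35587762]
```

Run:
```python
from h import *
from scipy.optimize import least_squares
c=cam('wrist');s=env.sense();R=np.array(s['eef_rot']);p=np.array(s['ee_pos'])
for x,uv in((-.0049,(278,297.2)),(-.0012,(277.8,292.4)),(-.003,(277.8,292.4))):
    r=least_squares(lambda v:proj(p+R@[x,v[0],v[1]],0,c)-uv,[0,0]).x
    print(x,r)
print(to([.6046,-.0012,.22]))
```

```text
-0.0049 [-0.0001507   0.00036479]
-0.0012 [-0.00024078  0.00026081]
-0.003 [-0.00024178 -0.00094566]
[ 0.0043643  -0.29111033 -0.11926247]
```

```bash
python3 -m pendant '0 -0.015 -0.006 0 0.15;0 -0.025 -0.01 0 0.15;0 -0.034 -0.014 0 0.15;0 -0.038 -0.0155 0 0.15;0 -0.038 -0.0155 0 0.15;0 -0.038 -0.0155 0 0.15;0 -0.034 -0.014 0 0.15;0 -0.028 -0.0115 0 0.15;0 -0.02 -0.0085 0 0.15;0 -0.013 -0.0055 0 0.15;0 -0.006 -0.003 0 0.15;0 -0.002 -0.0005 0 0.15'; python3 -m pendant '0 0 0 0 0.15;0 0 0 0 0.15;0 0 0 0 0.15';python3 - <<'E'
from h import *
for i in range(4): env.get_image('side')
print(to([.6046,-.0012,.22]))
E
```

```text
time_s: 27.18
ee_pos: [0.6053, -0.0016, 0.2253]
eef_rot: [[-0.0, 0.137, -0.991], [-0.0, -0.991, -0.137], [-1.0, 0.0, 0.0]]
contact_force: [-0.1, -0.7, -2.4]
grip_width: 0.0379
time_s: 27.55
ee_pos: [0.6052, -0.0021, 0.2253]
eef_rot: [[-0.0, 0.137, -0.991], [-0.0, -0.991, -0.137], [-1.0, 0.0, 0.0]]
contact_force: [-0.1, 0.0, -2.5]
grip_width: 0.0374
[ 0.00531747 -0.00050592  0.00062033]
```

```bash
python3 -m pendant '0 -0.0005 0.0004 0 0.15;0 0 0 0 0.15;0.01 0 0 0 0.15;0.01 0 0 0 0.15;0.004 0 0 0 0.15;0.003 0 0 0 0.15;0.003 0 0 0 0.15;0.003 0 0 0 0.15;0.003 0 0 0 0.15;0.002 0 0 0 0.15;0 0 0 0 0.15;0 0 0 0 0.15';python3 - <<'E'
from h import *
f=[]
for i in range(6): snap('side','d12.png'); f.append(env.sense()['contact_force'])
print(np.mean(f,0),to([.6046,-.0012,.158]))
E
```

```text
time_s: 29.25
ee_pos: [0.6049, -0.001, 0.1874]
eef_rot: [[0.0, 0.137, -0.991], [-0.0, -0.991, -0.137], [-1.0, 0.0, -0.0]]
contact_force: [0.1, 0.2, -3.0]
grip_width: 0.0374
[ 0.04529028 -0.14938188 -2.0337664 ] [0.02939878 0.00011897 0.000301  ]
```

```bash
python3 -m pendant '0.005 0 0 0 0.15;0.006 0 0 0 0.15;0.006 0 0 0 0.15;0.005 0 0 0 0.15;0.003 0 0 0 0.15;0.002 0 0 0 0.15;0.001 0 0 0 0.15;0.001 0 0 0 0.15;0.001 0 0 0 0.15;0.001 0 0 0 0.15;0.001 0 0 0 0.15;0 0 0 0 0.15';python3 - <<'E'
from h import *
f=[]
for i in range(6): snap('side','d13.png'); f.append(env.sense()['contact_force'])
print(np.mean(f,0),to([.6046,-.0012,.142]))
E
python3 -m pendant '0.001 0 0 0 0.15;0.001 0 0 0 0.15;0.001 0 0 0 0.15;0.001 0 0 0 0.15;0.001 0 0 0 0.15;0.001 0 0 0 0.15;0.001 0 0 0 0.15;0.001 0 0 0 0.15;0 0 0 0 0.15';python3 - <<'E'
from h import *
f=[]
for i in range(8): snap('side','d14.png'); f.append(env.sense()['contact_force'])
print(np.mean(f,0),to([.6046,-.0012,.142]))
E
```

```text
time_s: 31.05
ee_pos: [0.6048, -0.0011, 0.1552]
eef_rot: [[-0.0, 0.137, -0.991], [0.0, -0.991, -0.137], [-1.0, -0.0, 0.0]]
contact_force: [-0.2, 0.3, -1.4]
grip_width: 0.0374
[ 0.06856536 -0.23939632 -1.91280344] [0.01332382 0.00013634 0.00026391]
time_s: 32.48
ee_pos: [0.6049, -0.0011, 0.1473]
eef_rot: [[0.0, 0.137, -0.991], [-0.0, -0.991, -0.137], [-1.0, 0.0, -0.0]]
contact_force: [-0.7, -0.7, -0.6]
grip_width: 0.0373
[-0.29572216 -0.08930841 -0.84189716] [0.00534049 0.00011803 0.00030715]
```

```bash
python3 -m pendant '0.001 0 0 0 0.15;0.001 0 0 0 0.15;0.001 0 0 0 0.15;0.001 0 0 0 0.15;0.001 0 0 0 0.15;0.001 0 0 0 0.15;0 0 0 0 0.15;0 0 0 0 0.15';python3 - <<'E'
from h import *
f=[]
for i in range(10): snap('side','d15.png'); f.append(env.sense()['contact_force'])
print(np.mean(f,0),to([.6046,-.0012,.142]))
E
```

```text
time_s: 33.88
ee_pos: [0.6049, -0.001, 0.1413]
eef_rot: [[0.0, 0.137, -0.991], [-0.0, -0.991, -0.137], [-1.0, 0.0, -0.0]]
contact_force: [0.2, 0.2, -0.4]
grip_width: 0.0373
[0.27600554 0.09179935 0.01560396] [-6.89683533e-04  9.81329113e-05  2.73702583e-04]
```

Force is zero at about level height, so the pan now carries both rings. Release and retreat.

```bash
python3 -m pendant '0 0 0 0 0.55;0 0 0 0 0.65;0 0 0 0 0.65;-0.003 0 0 0 0.65;-0.006 0 0 0 0.65;-0.015 0 0 0 0.65;-0.03 0 0 0 0.65;-0.04 0 0 0 0.65;-0.03 0 0 0 0.65;0 0 0 0 0.65;0 0 0 0 0.65;0 0 0 0 0.65';python3 - <<'E'
from h import *
im,c=snap('wrist','w16.png');b,S=snap('side','d16.png');a,C=snap('scene','s16.png')
cv2.imwrite('pics/c16.png',np.hstack([cv2.resize(im[80:340,130:390],(400,400)),cv2.resize(b[120:230,240:340],(400,400),interpolation=cv2.INTER_CUBIC)]))
print(env.sense()['ee_pos'],[proj([.605,-.001,z],0,S) for z in (.161,.1764)],[proj([.605,-.001,z],0,c) for z in (.161,.1764)])
g=cv2.cvtColor(b,cv2.COLOR_BGR2GRAY);g0=cv2.cvtColor(cv2.imread('pics/d0.png'),cv2.COLOR_BGR2GRAY)
print(g0[170:192,290:302]);print(g[172:202,288:304])
E
```

```text
time_s: 35.88
ee_pos: [0.6041, -0.0011, 0.2643]
eef_rot: [[-0.002, 0.137, -0.991], [-0.0, -0.991, -0.137], [-1.0, -0.0, 0.002]]
contact_force: [-0.3, 0.7, -0.9]
grip_width: 0.0554
[ 0.60448385 -0.00106359  0.2644861 ] [array([295.14059334, 182.03995247]), array([295.21419798, 177.55182603])] [array([278.04638143, 215.21135954]), array([278.07232434, 222.21848203])]
[[102 105 126 146 149 149 150 151 151 148 150 149]
 [101 117 136 148 149 150 151 151 149 148 148 150]
 [112 136 138 140 147 147 151 151 150 148 148 149]
 [132 146 146 132 147 151 150 150 149 149 149 148]
 [141 147 148 139 140 150 149 149 146 147 150 148]
 [117 143 148 147 133 147 146 147 146 145 147 148]
 [ 88 139 148 145 140 140 146 147 147 147 148 147]
 [ 89 138 145 144 140 120 128 140 147 146 146 147]
 [ 88 117 142 146 131  97  89 116 143 145 147 146]
 [ 90 118 143 148 111  79  78  95 140 145 143 147]
 [ 88 139 145 147  90  73  78  90 140 145 145 146]
 [115 141 145 145  89  71  74  85 142 149 146 148]
 [141 145 146 146  89  72  75  86 137 146 147 148]
 [143 147 146 146  84  69  73  86 131 138 146 148]
 [135 143 145 147 
[... 1701 characters left out ...]
  87  87  90  84  65  70 132]
 [ 63  58  58  61  65  65  68  70  69  70  74  72  71  65  69 113]
 [ 61  55  56  64  65  67  65  69  68  70  72  72  69  65  68  92]
 [ 63  54  58  61  64  69  67  69  69  68  71  69  68  64  70  86]
 [ 60  58  60  61  66  68  71  70  69  69  72  68  65  70  88  84]
 [ 53  63  62  62  65  65  69  71  70  72  70  70  74  89  96  80]
 [ 53  58  62  66  65  64  65  68  66  69  72  87  91  88  78  77]
 [ 56  56  63  64  64  64  67  71  71  84  86  90  87  71  66  76]
 [ 52  56  64  66  67  66  70  70  73  86  83  72  70  69  63  80]
 [ 53  56  62  62  69  67  67  71  70  72  74  72  69  70  61  82]
 [ 55  57  62  63  67  68  69  69  69  70  72  72  72  66  63  90]]
```

```bash
python3 -m pendant '0 0 0 0 0.65;0 0 0 0 0.65;0 0 0 0 0.65;0 0 0 0 0.65;0 0 0 0 0.65;0 0 0 0 0.65;0 0 0 0 0.65;0 0 0 0 0.65'
python3 - <<'E'
from h import *
b,S=snap('side','d17.png');G=lambda i:cv2.cvtColor(i,cv2.COLOR_BGR2GRAY).astype(np.float32)
a=G(cv2.imread('pics/d0.png'));p=G(cv2.imread('pics/d16.png'));n=G(b)
print('still',abs(n-p)[165:240,245:335].max())
for nm,(y,x) in {'600':(296,255),'400':(286,306),'purple':(270,232),'bottle':(260,348),'mouse':(360,315),'dishes':(229,226),'bucket':(158,274)}.items():
    q=a[y-16:y+16,x-17:x+17];w=n[y-22:y+22,x-23:x+23];r=cv2.matchTemplate(w,q,cv2.TM_CCOEFF_NORMED);m=cv2.minMaxLoc(r);print(nm,m[1],np.array(m[3])-6)
e=lambda g,c:[int(v) for v in g[174:186,c]]
print(e(n,295),e(n,296))
E
```

```text
time_s: 37.02
ee_pos: [0.6048, -0.001, 0.2653]
eef_rot: [[0.0, 0.137, -0.991], [-0.0, -0.991, -0.137], [-1.0, 0.0, -0.0]]
contact_force: [0.1, -0.2, -0.7]
grip_width: 0.0555
still 30.0
600 0.9949630498886108 [0 0]
400 0.998200535774231 [0 0]
purple 0.9991607666015625 [0 0]
bottle 0.9990439414978027 [0 0]
mouse 0.9944019317626953 [0 0]
dishes 0.6790902614593506 [0 0]
bucket 0.77376389503479 [ 0 -1]
[147, 142, 138, 132, 137, 143, 139, 141, 109, 71, 65, 65] [144, 142, 142, 139, 134, 133, 138, 132, 97, 66, 72, 68]
```

Run:
```python
from h import *
G=lambda i:cv2.cvtColor(cv2.imread('pics/'+i),cv2.COLOR_BGR2GRAY).astype(np.float32)
for f0,f1,n,(y0,y1,x0,x1) in [('d0.png','d17.png','side',(142,170,266,286)),('s0.png','s16.png','scene',(234,272,332,358))]:
    a=G(f0);b=G(f1);q=a[y0:y1,x0:x1];w=b[y0-9:y1+9,x0-9:x1+9]
    m=cv2.minMaxLoc(cv2.matchTemplate(w,q,cv2.TM_CCOEFF_NORMED));print(n,m[1],np.array(m[3])-9)
    print('expected',proj([.575,.217,.17],n)-proj([.575,.217,.1546],n))
a=G('s0.png')-0;b=G('s16.png')
print('scene tip col 280',a[196:212,280].astype(int),b[196:216,280].astype(int),proj([.605,-.001,.1764],'scene'),proj([.605,-.001,.161],'scene'))
```

```text
side 0.7370011806488037 [-1 -4]
expected [-0.03898847 -4.15710773]
scene 0.754331648349762 [ 1 -4]
expected [ 0.58447332 -4.70588349]
scene tip col 280 [159 158 159 156 148 125 108  95  89  87  87  86  84  85  82  80] [162 164 166 164 165 167 163 165 158 143 117  94  84  77  76  75  73  73
  78  82] [279.39651172 200.69849479] [279.36746999 205.24307578]
```

```bash
python3 -c "
from plant import env
print(env.hand_in(), env.sense()['time_s'])"
```

```text
the job is handed in; nothing more can be done
the job is handed in; nothing more can be done
```

I pressed the empty weight pan down to level by its spindle and held it there for about 1.7 s. The mean force was 4.85 N, so the bucket weighs about 490 g and the match is 300 + 200 g. I threaded the 300 g ring and then the 200 g ring over the spindle. The second I lowered with the pan until the hand carried no load, then released both clear. The job was handed in at about 37 s.

**Last checks:**
- **Level:** the spindle tip dropped 4.6 px in the side view and 4.8 px in the scene view; about 4.5 px was expected for level, so it is level to about 1 mm. The bucket rose about 4 px in both views, as it should.
- **Other things:** the 400 and 600 g rings, purple ring, bottle and mouse had not moved in the side image.

**Weak or missing checks:**
- The dish stack and bucket image matches were weak (0.68 and 0.74–0.77), probably because of shadow and background. The dishes still matched best with no shift.
- I did not check the syringe, the carton or the blue look-alike numerically.
- A second side image about a second later still showed one local grey-level difference (up to 30) near the pan, though the tip edge stayed put. I did not find out why.
- The picture viewer reached its limit, so I checked the 200 g ring's grip and the final state from pixel values, not by eye.

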